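# Set the length stop on the frame bench

### The job

Set the cutting length for the next picture frame: on the gauge board, slide the stop with the tall flat bar grip along its rail until it is level with the arrow-shaped steel pointer on the ledge of that same rail, then let go. Leave the stop with the round knob, on the other rail, where it is.

Things in the scene. Friction and masses are not known exactly. Their poses are not given: they have to be found in the camera images.
- bar_grip (a point): The stop to move: upright black bar grip on a flat steel carriage on an aluminium rail. Point: centre of the grip, half-way up. x across the rail, y along it, z up. Grip 34 mm (x) by 16 mm (y), 54 mm tall: 27 mm above and below this point. At its foot is the carriage top (carriage 44 by 40 mm, 10 mm thick). Can be pinched from above along x or y.
- bar_stop (a joint): Travel of that stop along its rail: 0 to 0.25 m, growing along the +y of the bar grip. About 2 N of friction; it stays where it is left. It starts near the middle, and the pointer may lie to either side, at least 25 mm short of the end of travel.
- bar_pointer: Target mark of that rail: flat dark steel arrow, 41 mm long, 6 mm thick, fixed on the ledge beside the rail, its top 15 mm below the foot of the grip. Origin: its underside, 45 mm to -x of the rail's middle line. x along the arrow, towards the rail; y along the rail, same way as the grip's y; z up. Level: grip centre at y = 0 in this frame. A round screw head on the ledge is not the pointer.
- knob_grip (a point): The other stop, to be left alone: a round black knob 34 mm across on the same kind of carriage, on the parallel rail 140 mm nearer to or farther from the robot, which has a pointer and screw of its own. Point: centre of the knob, 8 mm below its top. x across the rail, y along it, z up.

How it is judged:
By the outcome, as a careful person would: the job done as asked, in the order asked, and still so for the second after the job is handed in, with the robot touching nothing.
It also fails if it takes over 32 s, if anything falls off the work surface, if the arm or the gripper's body presses on something with over 40 N, if the wrist force passes 120 N, or if a joint passes its speed limit or range.

### The arm

A 6-joint arm with a two-finger parallel gripper is mounted at the origin on the work surface. World frame = base frame: x ahead of the robot, y to its left, z up, the work surface at z = 0. Lengths are in m, angles in rad, forces in N, time in s.
With the tool pointing down it reaches from about 0.35 to 0.775 m from the base axis. Payload 7.3 kg.
Tool frame: the origin (TCP) lies at the very end of the fingers, on their centre line; the grasp point (between the pads) lies 19 mm behind it; z points along the fingers, y is the line along which they close (so a half turn about z gives the same grasp; the last joint's range is limited). The gripper opens to 92 mm and grips with 3 to 60 N. Pads are 19 mm wide; open, the fingers measure 130 mm over their backs; the gripper's body (75 mm by 190 mm) begins 47 mm behind the grasp point.
Start: joints at [1.178, 0.342, 1.524, -0, 1.275, -0.146], TCP at [0.128, 0.509, 0.227] pointing down, gripper open.
Joint ranges: [-2.53, 2.53], [-0.77, 2.02], [0.04, 2.7], [-1, 4.14], [0.28, 2.66], [-3.11, 3.11]. Speed limits (rad/s): [2.57, 2.57, 3.14, 3.14, 3.14, 3.14].

### API

Orientations are given as [roll, pitch, yaw] about the fixed x, y, z axes, in that order (R = Rz(yaw) Ry(pitch) Rx(roll)).
In Python, from cell import * gives the robot as it stands.
- The arm moves only by the tool step_arm, never from a script. Its argument "commands" is a list of rows, each a list of 7 numbers: the opening, from 0 (shut) to 1 (fully open), then the shift along the world's x, y, z in cm, then the turn, a rotation vector about the world's x, y, z in rad. A call has 1 to 5 rows; each row is the pose to reach, as a shift and turn from the pose commanded when the call began; what a row does not reach only later rows make up. A row lasts 1/12 s, in which the tool goes at most 41.7 mm and 7.16 degrees, less where a joint would pass 70% of its speed; a pose out of reach is approached as far as the arm can. A call with a gripper value outside its range is refused whole. The fingers move at their own pace and stop on an object; "grip_force" is the grip in N (left out, the last holds). Time passes only in rows, so rows that repeat a pose let the fingers close. It gives the time, the measured TCP pose, the force, the opening and the grip force at its end, in the units of the state.
- observe(): the state, without advancing time (a new reading comes with each control period).
- read_camera(name): name is "scene" or "top" or "wrist"; returns the picture (384x512x3 uint8, red, green, blue); there is no depth.
- camera_model(name): a dict with "vfov" (degrees; the focal length in pixels is half the picture's height over the tangent of half this angle, whatever the lens; pixels are square), "cx", "cy" (the principal point, pixels), "world_to_cam" (4x4, takes a point from world to camera coordinates). Camera axes: x right, y up, looking along -z (the intrinsics and any distortion apply to the point x, -y, -z); pixel columns grow to the right and rows downward; lengths in m; the calibration is good to about 2 mm. A picture is of the moment at which its call begins: read the wrist's pose just before it. camera_model takes no time and is no camera call; for the wrist camera it gives the pose at the moment of the call.
- hand_in(): hands the job in; it is judged then, once.
The state is a dict: "time": time; "qpos": joint angles; "qvel": joint speeds; "joint_efforts": joint torques, N m; "tool_pos": TCP position; "tool_rot": TCP orientation; "contact_force": force on the tool from outside, world axes, zero at the start; "torque": the same for the moment, N m; "opening": finger opening in m; "grip_force": force on a finger pad.
Only numpy, scipy, OpenCV 4.12 (cv2) and the standard library are available. Lean on these libraries where they do the work, as an engineer would, in place of code of your own. Each camera call takes 0.05 s, during which the arm holds its last target. There are 200 camera calls.

## Working session

There is one attempt and no reset: what is moved stays moved. The work goes in short steps, Python scripts to look and compute and a tool call to move; the robot and the scene stay as the last step left them, time stands still between calls to the robot, and variables do not carry over. Pictures are saved under pics/ and viewed, at most 10 in all, crops included, and the job is handed in when it is done.

Besides the shell and the picture viewer there is one more tool, called after ">>>" in YAML: its name, and indented under it one key for each argument. step_arm: Moves the arm, as the interface text tells. Its arguments: {"type":"object","properties":{"commands":{"type":"array"},"grip_force":{"type":"number"}},"required":["commands"]}

```bash
mkdir -p pics; ls; python3 - <<'E'
from cell import *
import cv2,numpy as np
for n in ("scene","top"):
    m=camera_model(n);print(n,m)
    cv2.imwrite(f"pics/{n}0.png",cv2.cvtColor(read_camera(n),cv2.COLOR_RGB2BGR))
s=observe();print(s['time'],s['tool_pos'],s['tool_rot'],s['opening'])
E
```

```text
pics
scene {'vfov': 42.70129833727006, 'cx': 262.7775820320439, 'cy': 189.6156196842128, 'world_to_cam': array([[ 0.05374249,  0.99855182,  0.00245311, -0.06358198],
       [-0.82325564,  0.04291739,  0.56604615,  0.41626992],
       [ 0.56512113, -0.03244026,  0.8243699 , -1.08929558],
       [ 0.        ,  0.        ,  0.        ,  1.        ]])}
top {'vfov': 46.78580697021856, 'cx': 252.92646399485363, 'cy': 185.49663035652685, 'world_to_cam': array([[ 0.02988979, -0.99953566,  0.00592137, -0.00170359],
       [ 0.99343237,  0.03036083,  0.11031928, -0.55040192],
       [-0.11044784,  0.00258506,  0.99387856, -0.82754578],
       [ 0.        ,  0.        ,  0.        ,  1.        ]])}
0.1 [0.12811012 0.50875902 0.22611127] [-3.14022318e+00 -1.91625661e-04  2.89478244e+00] 0.09175262916497134
```

View pics/top0.png

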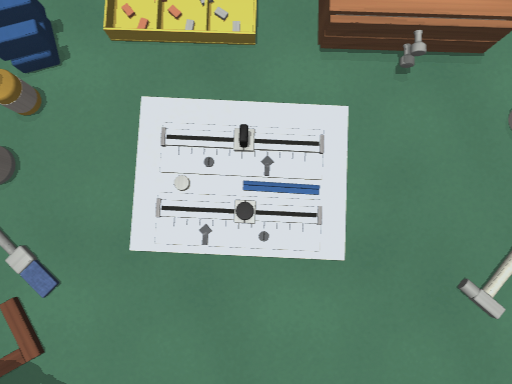

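View pics/scene0.png

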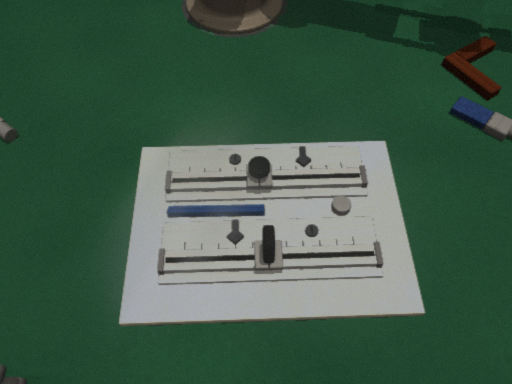

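The top view shows the bar grip at about (244,136), its pointer at (267,163) with the tip towards the rail, and the screw at (209,161). In the scene view the bar is at (268,245), the pointer at (235,232) and the screw at (312,230). I'll enlarge both for triangulation.

```bash
python3 - <<'E'
import cv2,numpy as np
a=cv2.imread("pics/top0.png")[115:185,195:295];b=cv2.imread("pics/scene0.png")[210:280,215:315]
f=lambda i:cv2.resize(i,None,fx=7.9,fy=4.2*7.9/7.9*1.0,interpolation=cv2.INTER_CUBIC)
g=lambda i:cv2.resize(i,None,fx=4.2,fy=4.2,interpolation=cv2.INTER_CUBIC)
cv2.imwrite("pics/c1.png",np.vstack([g(a),g(b)]))
E
```

```text
(no output)
```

View pics/c1.png

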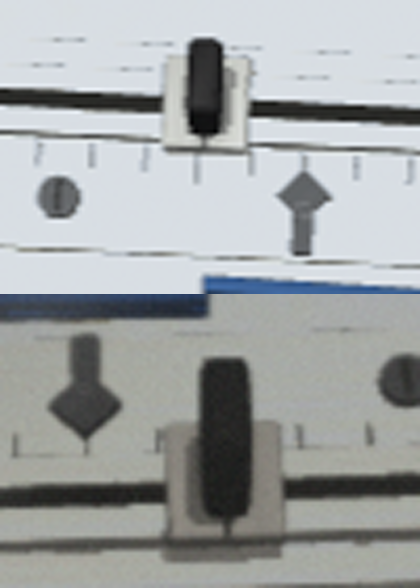

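The crop shows the arrow tip at top (267.4,155.7) / scene (235.5,244.3), its tail at (266.7,175.2) / (235.5,220), and the carriage corners.

```bash
cat > h.py <<'E'
import numpy as np
from cell import *
def ray(m,p):
    f=192/np.tan(np.radians(m['vfov']/2)); R=m['world_to_cam'][:3,:3];t=m['world_to_cam'][:3,3]
    d=R.T@np.array([(p[0]-m['cx'])/f,-(p[1]-m['cy'])/f,-1.]); return -R.T@t,d/np.linalg.norm(d)
def plane(m,p,z):
    c,d=ray(m,p); return c+d*(z-c[2])/d[2]
def tri(rs):
    P=[np.eye(3)-np.outer(d,d) for c,d in rs]
    x=np.linalg.solve(sum(P),sum(p@c for p,(c,d) in zip(P,rs)))
    return x,[np.linalg.norm(p@(x-c)) for p,(c,d) in zip(P,rs)]
E
python3 - <<'E'
from h import *
T,S=camera_model('top'),camera_model('scene')
np.set_printoptions(precision=4,suppress=True)
ft=lambda u,v:(195+u/4.2,115+v/4.2); fs=lambda u,v:(215+u/4.2,210+(v-294)/4.2)
for n,a,b in [('tip',(304,171),(86,438)),('tail',(301,253),(86,336)),('d+y',(278,198),(122,405)),('d-y',(330,198),(49,405)),
 ('c+x+y',(168,58),(283,544)),('c+x-y',(252,62),(166,546)),('c-x+y',(163,148),(283,424)),('c-x-y',(247,152),(168,424))]:
    x,e=tri([ray(T,ft(*a)),ray(S,fs(*b))]);print(n,x,e)
E
```

```text
tip [ 0.6127 -0.0111  0.0124] [np.float64(0.0009852748186610582), np.float64(0.0009852748186610603)]
tail [ 0.5729 -0.0103  0.0164] [np.float64(0.0012575989427316514), np.float64(0.0012575989427316468)]
d+y [0.5995 0.0015 0.0116] [np.float64(0.0016111572693379755), np.float64(0.001611157269337978)]
d-y [ 0.5998 -0.0238  0.0144] [np.float64(0.000827167588540985), np.float64(0.0008271675885410098)]
c+x+y [0.6626 0.0548 0.0237] [np.float64(0.0010644935263535275), np.float64(0.0010644935263535256)]
c+x-y [0.6617 0.0152 0.0246] [np.float64(0.0010823872242825489), np.float64(0.0010823872242825446)]
c-x+y [0.6189 0.0567 0.0276] [np.float64(0.002319176942976086), np.float64(0.002319176942976092)]
c-x-y [0.6178 0.0171 0.0294] [np.float64(0.0018859414648040977), np.float64(0.0018859414648040884)]
```

Sizes agree: the carriage measures 40 x 44 mm, the arrow 40 mm, and the carriage top is about 15 mm above the arrow. I need to slide about 47 mm to -y. I'm moving above the stop first.

>>> step_arm:
  commands:
    - [1,2.5,-2.5,0,0,0,0.02]
    - [1,5,-5,0,0,0,0.04]
    - [1,7.5,-7.5,0,0,0,0.06]
    - [1,10,-10,0,0,0,0.08]
    - [1,12.5,-12.5,0,0,0,0.1]

```text
time: 0.52
tool_pos: [0.2539, 0.3827, 0.2265]
tool_rot: [-3.141, -0.0, 2.996]
contact_force: [0.5, 0.1, -0.4]
opening: 0.0918
grip_force: 0.0
```

>>> step_arm:
  commands:
    - [1,2.8,-2.8,0,0,0,0.03]
    - [1,5.6,-5.6,0,0,0,0.05]
    - [1,8.4,-8.4,0,0,0,0.08]
    - [1,11.2,-11.2,0,0,0,0.1]
    - [1,14,-14,0,0,0,0.13]

```text
time: 0.93
tool_pos: [0.3941, 0.2424, 0.2266]
tool_rot: [3.142, -0.0, 3.126]
contact_force: [-0.2, 1.1, -0.4]
opening: 0.0916
grip_force: 0.0
```

>>> step_arm:
  commands:
    - [1,2.8,-2.8,0,0,0,0]
    - [1,5.6,-5.6,0,0,0,0]
    - [1,8.4,-8.4,0,0,0,0]
    - [1,11.2,-11.2,0,0,0,0]
    - [1,14,-14,0,0,0,0]

```text
time: 1.35
tool_pos: [0.5341, 0.1024, 0.2264]
tool_rot: [3.141, -0.001, 3.125]
contact_force: [1.1, 0.9, 0.3]
opening: 0.0917
grip_force: 0.0
```

>>> step_arm:
  commands:
    - [1,2.5,-2.5,0,0,0,0]
    - [1,5,-5,0,0,0,0]
    - [1,7.5,-7.5,0,0,0,0]
    - [1,9.7,-9.2,0,0,0,0]
    - [1,9.7,-9.2,0,0,0,0]

```text
time: 1.77
tool_pos: [0.6329, 0.008, 0.2251]
tool_rot: [-3.14, 0.0, 3.121]
contact_force: [-0.8, -0.7, 0.2]
opening: 0.092
grip_force: 0.0
```

```bash
python3 - <<'E'
from h import *
import cv2,json
m=camera_model('wrist');im=read_camera('wrist')
cv2.imwrite("pics/w1.png",cv2.cvtColor(im,cv2.COLOR_RGB2BGR))
m['world_to_cam']=np.array(m['world_to_cam']).tolist();json.dump(m,open('w1.json','w'));print(m,observe()['tool_pos'])
E
```

```text
{'vfov': 63.55422528360762, 'cx': 255.7340964992672, 'cy': 198.36686581000686, 'world_to_cam': [[0.020710099306678418, 0.9997846981196152, -0.0012842089312643079, -0.02140359569315733], [-0.9682070845112997, 0.019735670434558334, -0.2493702965764552, 0.6429978382598215], [-0.24929126195845341, 0.006407863791477048, 0.9684073553999851, -0.22963413187298826], [0.0, 0.0, 0.0, 1.0]]} [0.63118253 0.01003082 0.22509173]
```

View pics/w1.png

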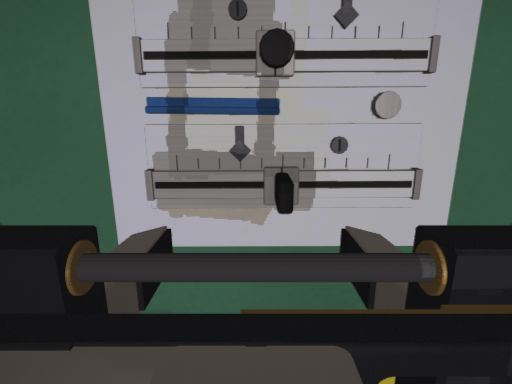

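The wrist view shows the bar carriage centred at (282,186), its arrow at (240,150) with the tip near (240,162), and the knob rail beyond.

```bash
python3 - <<'E'
from h import *
import cv2,json
np.set_printoptions(precision=4,suppress=True)
m=json.load(open('w1.json'));m['world_to_cam']=np.array(m['world_to_cam'])
im=cv2.imread('pics/w1.png');g=cv2.cvtColor(im,cv2.COLOR_BGR2GRAY)
# arrow: dark blob
k=(g[122:168,222:258]<90).astype(np.uint8)
n,l,st,c=cv2.connectedComponentsWithStats(k)
i=1+np.argmax(st[1:,4]);print('arrow',st[i],c[i]+[222,122])
ys,xs=np.where(l==i);print('mean col by row',[(r+122,round(xs[ys==r].mean()+222,2),(ys==r).sum()) for r in np.unique(ys)][::3])
a=c[i]+[222,122]
print(plane(m,a,.0135))
print('rows',g[173,255:310].tolist(),g[198,255:310].tolist());print('col',g[160:215,268].tolist())
for p in [(149,184.5),(417,183.5)]: print('rail end',plane(m,p,.02))
for u in [(264,167.5),(299,167.5),(264,205),(299,205)]: print(plane(m,u,.0285))
E
```

```text
arrow [  8   4  20  42 380] [239.4211 145.0658]
mean col by row [(np.int64(126), np.float64(239.0), np.int64(7)), (np.int64(129), np.float64(239.0), np.int64(9)), (np.int64(132), np.float64(239.5), np.int64(8)), (np.int64(135), np.float64(239.5), np.int64(8)), (np.int64(138), np.float64(239.5), np.int64(8)), (np.int64(141), np.float64(239.5), np.int64(8)), (np.int64(144), np.float64(239.5), np.int64(8)), (np.int64(147), np.float64(239.5), np.int64(14)), (np.int64(150), np.float64(239.5), np.int64(20)), (np.int64(153), np.float64(239.0), np.int64(17)), (np.int64(156), np.float64(239.5), np.int64(12)), (np.int64(159), np.float64(239.5), np.int64(6)), (np.int64(162), np.float64(240.0), np.int64(1)), (np.int64(165), np.float64(240.0), np.int64(1))]
[ 0.5956 -0.0101  0.0135]
rows [114, 114, 114, 115, 114, 114, 114, 115, 95, 81, 93, 97, 97, 96, 96, 94, 94, 93, 93, 94, 85, 61, 29, 13, 15, 12, 15, 14, 13, 15, 13, 23, 51, 80, 90, 89, 89, 89, 91, 91, 92, 93, 92, 84, 98, 109, 111, 111, 111, 111, 111, 111, 111, 110, 111] [112, 112, 112, 112, 113, 112, 113, 112, 92, 87, 100, 104, 104, 103, 101, 99, 99, 100, 99, 65, 27, 14, 15, 19, 20, 25, 26, 25, 24, 25, 24, 23, 24, 24, 25, 21, 20, 18, 59, 93, 100, 100, 92, 96, 112, 116, 116, 116, 116, 116, 116, 117, 116, 116, 116]
col [113, 114, 114, 113, 112, 110, 86, 66, 88, 97, 97, 96, 96, 96, 96, 96, 100, 108, 107, 106, 107, 106, 105, 105, 105, 105, 105, 105, 105, 104, 104, 104, 104, 104, 103, 103, 103, 103, 103, 103, 102, 102, 102, 102, 96, 115, 124, 126, 134, 135, 134, 133, 133, 133, 138]
rail end [ 0.6394 -0.1194  0.02  ]
rail end [0.6447 0.2005 0.02  ]
[0.6205 0.0181 0.0285]
[0.6213 0.0584 0.0285]
[0.6653 0.0175 0.0285]
[0.6661 0.059  0.0285]
```

Now to descend onto the grip.

>>> step_arm:
  commands:
    - [1,1.1,2.7,0,0,0,0]
    - [1,1.1,2.7,-4,0,0,0]
    - [1,1.1,2.7,-8,0,0,0]
    - [1,1.1,2.7,-11.5,0,0,0]
    - [1,1.1,2.7,-13.5,0,0,0]

```text
time: 2.23
tool_pos: [0.6379, 0.0406, 0.0873]
tool_rot: [3.141, -0.007, 3.126]
contact_force: [-0.6, 0.2, -0.6]
opening: 0.0921
grip_force: 0.0
```

>>> step_arm:
  commands:
    - [1,0,0,-2,0,0,0]
    - [1,0,0,-4,0,0,0]
    - [1,0,0,-5,0,0,0]
    - [1,0,0,-5,0,0,0]
    - [0.5,0,0,-5,0,0,0]
  grip_force: 15

```text
time: 2.65
tool_pos: [0.6409, 0.0397, 0.042]
tool_rot: [3.141, -0.001, 3.125]
contact_force: [-0.1, -0.5, 0.8]
opening: 0.0884
grip_force: 0.0
```

>>> step_arm:
  commands:
    - [0.05,0,0,0,0,0,0]
    - [0.05,0,0,0,0,0,0]
    - [0.05,0,0,0,0,0,0]
    - [0.05,0,0,0,0,0,0]
    - [0.05,0,0,0,0,0,0]
  grip_force: 15

```text
time: 3.07
tool_pos: [0.6415, 0.0391, 0.0423]
tool_rot: [3.142, 0.001, 3.125]
contact_force: [-0.4, 0.3, -0.6]
opening: 0.0565
grip_force: 0.0
```

>>> step_arm:
  commands:
    - [0.05,0,0,0,0,0,0]
    - [0.05,0,0,0,0,0,0]
    - [0.05,0,0,0,0,0,0]
    - [0.05,0,0,0,0,0,0]
    - [0.05,0,0,0,0,0,0]

```text
time: 3.48
tool_pos: [0.6413, 0.0391, 0.0417]
tool_rot: [3.141, -0.0, 3.125]
contact_force: [1.2, -0.4, -1.4]
opening: 0.0232
grip_force: 0.0
```

>>> step_arm:
  commands:
    - [0.05,0,0,0,0,0,0]
    - [0.05,0,0,0,0,0,0]
    - [0.05,0,0,0,0,0,0]
    - [0.05,0,0,0,0,0,0]
    - [0.05,0,0,0,0,0,0]

```text
time: 3.9
tool_pos: [0.6412, 0.0389, 0.0417]
tool_rot: [-3.141, -0.0, 3.125]
contact_force: [0.4, -2.1, -0.8]
opening: 0.0161
grip_force: 15.0
```

Gripped: the opening reads 16 mm, as expected. Sliding now.

>>> step_arm:
  commands:
    - [0.05,-0.02,-1.2,0,0,0,0]
    - [0.05,-0.04,-2.4,0,0,0,0]
    - [0.05,-0.06,-3.6,0,0,0,0]
    - [0.05,-0.08,-4.8,0,0,0,0]
    - [0.05,-0.08,-4.8,0,0,0,0]

```text
time: 4.32
tool_pos: [0.6403, -0.0123, 0.0417]
tool_rot: [-3.141, -0.0, 3.122]
contact_force: [-0.5, -2.0, -0.8]
opening: 0.0155
grip_force: 15.0
```

```bash
python3 - <<'E'
from h import *
import cv2,json
for n in ('wrist','top','scene'):
    m=camera_model(n);cv2.imwrite(f"pics/{n}2.png",cv2.cvtColor(read_camera(n),cv2.COLOR_RGB2BGR))
    m['world_to_cam']=np.array(m['world_to_cam']).tolist();json.dump(m,open(n+'2.json','w'))
print(observe()['tool_pos'])
a=cv2.imread('pics/wrist2.png');b=cv2.imread('pics/scene2.png')[190:290,190:320]
b=cv2.resize(b,(499,384),interpolation=cv2.INTER_CUBIC)
cv2.imwrite('pics/c2.png',cv2.resize(np.hstack([a,b]),(800,304)))
E
```

```text
[ 0.64038037 -0.00998987  0.04170491]
```

View pics/c2.png

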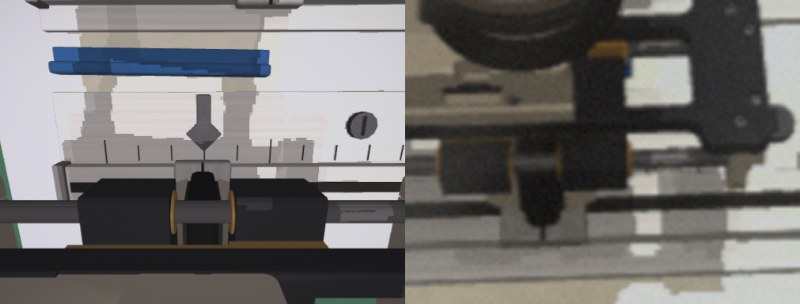

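The wrist view shows the arrow at about (257,168) in full-image pixels, with the carriage's front edge behind its tip spanning columns 222–292. Measuring this finely.

```bash
python3 - <<'E'
from h import *
import cv2,json
np.set_printoptions(precision=4,suppress=True)
m=json.load(open('wrist2.json'));m['world_to_cam']=np.array(m['world_to_cam'])
g=cv2.cvtColor(cv2.imread('pics/wrist2.png'),cv2.COLOR_BGR2GRAY)
k=(g[115:192,230:285]<125).astype(np.uint8)
n,l,st,c=cv2.connectedComponentsWithStats(k);i=1+np.argmax(st[1:,4])
ys,xs=np.where(l==i);print(st[i],[(r+115,(xs[ys==r].min()+xs[ys==r].max())/2+230,(ys==r).sum()) for r in np.unique(ys)][::6])
print(plane(m,c[i]+[230,115],.0135))
for r in (204,208,212,216): print(r,g[r,212:304].tolist())
cv2.imwrite('pics/c3.png',cv2.resize(cv2.imread('pics/wrist2.png')[110:230,190:330],None,fx=5,fy=5,interpolation=cv2.INTER_CUBIC)[:600])
E
```

```text
[   6    4   43   73 1580] [(np.int64(119), np.float64(256.5), np.int64(14)), (np.int64(125), np.float64(256.5), np.int64(18)), (np.int64(131), np.float64(257.0), np.int64(17)), (np.int64(137), np.float64(257.0), np.int64(17)), (np.int64(143), np.float64(257.0), np.int64(17)), (np.int64(149), np.float64(257.0), np.int64(17)), (np.int64(155), np.float64(257.5), np.int64(18)), (np.int64(161), np.float64(257.0), np.int64(29)), (np.int64(167), np.float64(257.0), np.int64(41)), (np.int64(173), np.float64(257.0), np.int64(37)), (np.int64(179), np.float64(257.5), np.int64(26)), (np.int64(185), np.float64(257.0), np.int64(13)), (np.int64(191), np.float64(257.5), np.int64(2))]
[ 0.5954 -0.0101  0.0135]
204 [142, 142, 142, 142, 142, 142, 142, 142, 140, 94, 75, 76, 78, 78, 79, 79, 80, 79, 80, 79, 79, 79, 79, 78, 78, 78, 78, 77, 77, 77, 77, 78, 78, 80, 80, 80, 80, 79, 78, 78, 77, 77, 73, 73, 73, 74, 76, 78, 77, 78, 77, 78, 78, 79, 78, 79, 80, 80, 79, 79, 78, 79, 78, 78, 78, 77, 77, 76, 76, 77, 78, 78, 79, 78, 79, 79, 79, 76, 73, 127, 142, 143, 144, 143, 143, 144, 144, 143, 143, 144, 144, 143]
20
[... 646 characters left out ...]
, 117, 67, 30, 30, 48, 106, 118, 118, 118, 118, 119, 119, 120, 120, 120, 119, 118, 118, 118, 117, 116, 116, 114, 114, 114, 116, 116, 118, 118, 117, 117, 119, 119, 119, 119, 119, 117, 111, 102, 118, 140, 144, 144, 144, 145, 145, 145, 145, 145, 145, 145]
216 [144, 143, 144, 144, 144, 144, 143, 128, 106, 106, 115, 121, 122, 122, 122, 122, 121, 120, 120, 120, 119, 119, 118, 118, 118, 118, 119, 118, 117, 117, 119, 120, 121, 121, 116, 112, 93, 87, 87, 87, 88, 87, 51, 26, 27, 43, 80, 88, 87, 87, 88, 88, 108, 116, 119, 119, 119, 118, 118, 117, 116, 116, 115, 114, 114, 115, 115, 116, 118, 118, 117, 117, 118, 119, 119, 118, 119, 116, 109, 99, 117, 140, 145, 145, 145, 145, 145, 145, 145, 145, 145, 145]
```

View pics/c3.png

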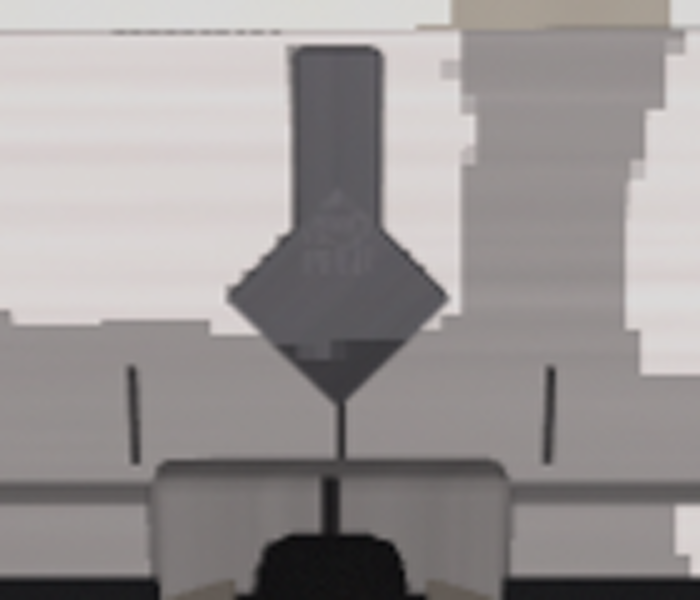

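The index line on the carriage is at column ≈255.7 and the arrow axis at ≈257.2, so it is just under 1 mm off. Computing it precisely:

```bash
python3 - <<'E'
from h import *
import json
m=json.load(open('wrist2.json'));m['world_to_cam']=np.array(m['world_to_cam'])
R=np.array([0.0166,1,0]);
for z in (.027,.0285,.030):
  q=plane(m,(255.7,212),z)
  for p in [(257.1,149),(257.1,167),(257.3,188)]:
    a=plane(m,p,z-.015);print(z,q.round(4),a.round(4),'move along y (mm)',round(1e3*(a-q)@R,2))
  print(plane(m,(219.7,214),z)-plane(m,(291.7,214),z))
s=observe();print(s['tool_pos'],s['tool_rot'],s['time'])
E
```

```text
0.027 [ 0.6257 -0.0114  0.027 ] [ 0.5908 -0.0099  0.012 ] move along y (mm) 0.91
0.027 [ 0.6257 -0.0114  0.027 ] [ 0.6017 -0.0101  0.012 ] move along y (mm) 0.89
0.027 [ 0.6257 -0.0114  0.027 ] [ 0.6148 -0.0102  0.012 ] move along y (mm) 1.0
[-0.00078069 -0.04187224  0.        ]
0.0285 [ 0.6252 -0.0114  0.0285] [ 0.5907 -0.0099  0.0135] move along y (mm) 0.9
0.0285 [ 0.6252 -0.0114  0.0285] [ 0.6015 -0.0101  0.0135] move along y (mm) 0.88
0.0285 [ 0.6252 -0.0114  0.0285] [ 0.6144 -0.0102  0.0135] move along y (mm) 0.99
[-0.00077389 -0.04150777  0.        ]
0.03 [ 0.6248 -0.0114  0.03  ] [ 0.5905 -0.0099  0.015 ] move along y (mm) 0.89
0.03 [ 0.6248 -0.0114  0.03  ] [ 0.6012 -0.0101  0.015 ] move along y (mm) 0.88
0.03 [ 0.6248 -0.0114  0.03  ] [ 0.6141 -0.0102  0.015 ] move along y (mm) 0.98
[-0.00076709 -0.0411433   0.        ]
[ 0.64038037 -0.00998987  0.04170491] [-3.14103171e+00 -1.10965280e-04  3.12380633e+00] 4.4667
```

The arm was still settling in that frame (-12.3 mm, then -10.0 mm), so I'm measuring again now that it's at rest.

```bash
cat >> h.py <<'E'
import cv2
def check(name):
    read_camera('top'); s=observe(); m=camera_model('wrist'); im=read_camera('wrist')
    cv2.imwrite(f'pics/{name}.png',cv2.cvtColor(im,cv2.COLOR_RGB2BGR)); g=cv2.cvtColor(im,cv2.COLOR_RGB2GRAY).astype(float)
    ar=[]
    for r in range(130,152,2):
        w=np.clip(125-g[r,235:280],0,None); ar.append((w*np.arange(235,280)).sum()/w.sum())
    mk=[]
    for r in range(208,214):
        w=np.clip(100-g[r,245:270],0,None); mk.append((w*np.arange(245,270)).sum()/w.sum())
    a=plane(m,(np.mean(ar),140),.0135);q=plane(m,(np.mean(mk),210.5),.0285)
    print(s['time'],s['tool_pos'],np.mean(ar),np.std(ar),np.mean(mk),np.std(mk),a,q,'move mm',1e3*(a-q)@np.array([.0166,1,0]))
E
python3 -c "
from h import *
check('w3');check('w4')"
```

```text
4.5167 [ 0.64039095 -0.00947906  0.04168384] 252.08491104212055 0.0499970388377774 255.62565784476922 0.004858503099559919 [ 0.58541259 -0.0101111   0.0135    ] [ 0.62437208 -0.00867947  0.0285    ] move mm -2.0783615270259777
4.6167 [ 0.64040418 -0.00889348  0.04170166] 251.04681527051272 0.06710084896726261 255.6781903925454 0.03290077687909214 [ 0.58541406 -0.01015634  0.0135    ] [ 0.62438319 -0.00805971  0.0285    ] move mm -2.743521274702206
```

>>> step_arm:
  commands:
    - [0.05,0,0,0,0,0,0]
    - [0.05,0,0,0,0,0,0]
    - [0.05,0,0,0,0,0,0]
    - [0.05,0,0,0,0,0,0]
    - [0.05,0,0,0,0,0,0]

```text
time: 5.08
tool_pos: [0.6404, -0.0086, 0.0417]
tool_rot: [3.141, -0.0, 3.125]
contact_force: [-0.6, -0.5, -2.2]
opening: 0.0157
grip_force: 15.0
```

```bash
python3 -c "
from h import *
check('w5');check('w6')"
```

```text
5.1333 [ 0.64040334 -0.00863868  0.04172157] 250.92417920869946 0.26929228120402454 255.70803781036352 0.007843471410330564 [ 0.58541711 -0.00996508  0.0135    ] [ 0.62438805 -0.00778615  0.0285    ] move mm -2.8258502320755294
5.2333 [ 0.6403843  -0.00863822  0.04167808] 250.93017149933485 0.2678121763255269 255.70718002515721 0.005448834037672152 [ 0.58541697 -0.00996302  0.0135    ] [ 0.62438806 -0.00779057  0.0285    ] move mm -2.819364069174024
```

Settled: it still needs -2.8 mm.

>>> step_arm:
  commands:
    - [0.05,0,-0.14,0,0,0,0]
    - [0.05,0,-0.28,0,0,0,0]
    - [0.05,0,-0.28,0,0,0,0]
    - [0.05,0,-0.28,0,0,0,0]
    - [0.05,0,-0.28,0,0,0,0]

```text
time: 5.7
tool_pos: [0.6404, -0.0116, 0.0417]
tool_rot: [3.141, -0.0, 3.125]
contact_force: [0.3, 1.9, -1.3]
opening: 0.0156
grip_force: 15.0
```

>>> step_arm:
  commands:
    - [0.05,0,0,0,0,0,0]
    - [0.05,0,0,0,0,0,0]
    - [0.05,0,0,0,0,0,0]
    - [0.05,0,0,0,0,0,0]
    - [0.05,0,0,0,0,0,0]

```text
time: 6.12
tool_pos: [0.6403, -0.0116, 0.0417]
tool_rot: [3.141, -0.0, 3.125]
contact_force: [-0.9, 1.4, -1.6]
opening: 0.0154
grip_force: 15.0
```

```bash
python3 -c "
from h import *
check('w7')"
```

```text
6.1667 [ 0.64035101 -0.01163973  0.04169206] 255.9238007712713 0.049249203793740516 255.70593951304727 0.007757018675217648 [ 0.58541686 -0.01000906  0.0135    ] [ 0.62434085 -0.01078681  0.0285    ] move mm 0.13161249825806776
```

Level to about 0.1 mm. Releasing and backing off upwards.

>>> step_arm:
  commands:
    - [0.6,0,0,0,0,0,0]
    - [0.6,0,0,0,0,0,0]
    - [0.6,0,0,0,0,0,0]
    - [0.6,0,0,0,0,0,0]
    - [0.6,0,0,0,0,0,0]

```text
time: 6.63
tool_pos: [0.6406, -0.0119, 0.042]
tool_rot: [-3.141, 0.0, 3.125]
contact_force: [0.2, 0.3, -1.3]
opening: 0.0449
grip_force: 0.0
```

>>> step_arm:
  commands:
    - [0.6,0,0,0,0,0,0]
    - [0.6,0,0,1,0,0,0]
    - [0.6,0,0,4,0,0,0]
    - [0.6,0,0,8,0,0,0]
    - [0.6,0,0,12,0,0,0]

```text
time: 7.05
tool_pos: [0.6397, -0.0116, 0.163]
tool_rot: [3.141, -0.002, 3.125]
contact_force: [1.1, -0.5, 0.5]
opening: 0.0546
grip_force: 0.0
```

>>> step_arm:
  commands:
    - [0.6,0,0,3,0,0,0]
    - [0.6,0,0,5,0,0,0]
    - [0.6,0,0,5,0,0,0]
    - [0.6,0,0,5,0,0,0]
    - [0.6,0,0,5,0,0,0]

```text
time: 7.47
tool_pos: [0.6399, -0.0116, 0.2112]
tool_rot: [3.141, -0.001, 3.125]
contact_force: [0.2, -0.6, -0.9]
opening: 0.0551
grip_force: 0.0
```

```bash
python3 - <<'E'
from h import *
import json
read_camera('top');m=camera_model('wrist');im=read_camera('wrist')
m['world_to_cam']=np.array(m['world_to_cam']).tolist();json.dump(m,open('w9.json','w'))
cv2.imwrite('pics/w9.png',cv2.resize(cv2.cvtColor(im,cv2.COLOR_RGB2BGR)[110:225,190:330],None,fx=5,fy=5,interpolation=cv2.INTER_CUBIC))
print(observe()['time'],observe()['tool_pos'])
E
```

```text
7.5667 [ 0.63967614 -0.0116244   0.21017158]
```

View pics/w9.png

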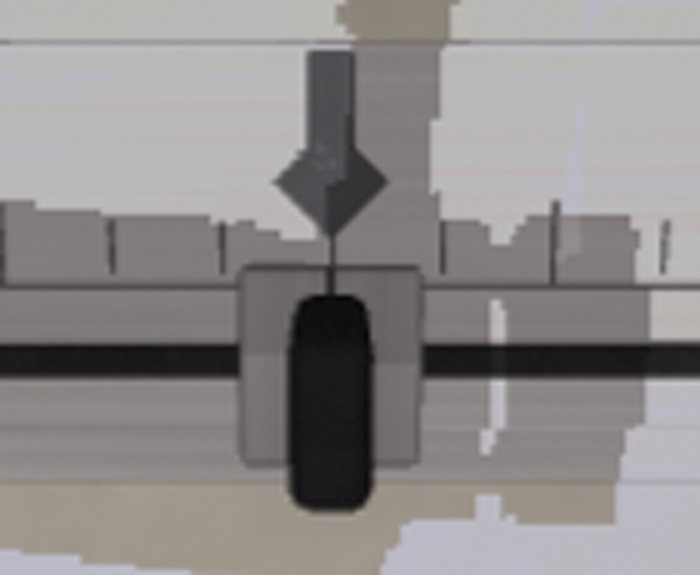

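The carriage's index line at crop (330,280) lines up with the arrow tip at (332,235). The grip is centred on it and the gripper is clear, so I'm handing in.

```bash
python3 -c "
from cell import *
print(hand_in())"
```

```text
the job is handed in; nothing more can be done
None
```

The bar-grip stop is now level with its arrow pointer, measured at about 0.1 mm just before release and still lined up in a picture afterwards. The gripper is clear, the knob stop was left alone, and I handed the job in at about 7.6 s.

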